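# Unclip the fuse cover of a bench battery tester and lay it in the parts tray

## Robot

A 7-joint arm with a two-finger parallel gripper is mounted at the origin on a cart in front of the work surface, level with it; the furniture and walls round the work are solid. World frame = base frame: x ahead of the robot, y to its left, z up, the work surface at z = 0. Lengths are in m, angles in rad, forces in N, time in s.
With the tool pointing down it reaches from about 0.425 to 0.925 m from the base axis. Payload 6.8 kg.
Tool frame: the origin (TCP) lies at the very end of the fingers, on their centre line; the grasp point (between the pads) lies arm.hold_point_z behind it (arm.hold_point_z is the distance from the TCP to the grasp point, in m); z points along the fingers, y is the line along which they close (so a half turn about z gives the same grasp; the last joint's range is limited). The gripper opens to 88 mm and grips with 3 to 60 N. Pads are 20 mm wide; open, the fingers measure 115 mm over their backs; the gripper's body (75 mm by 178 mm) begins 61 mm behind the grasp point.
Start: joints at [-1.215, 0.477, 0.022, 1.555, -0.011, 1.109, -0.083], TCP at [0.302, 0.604, 0.223] pointing down, gripper open.
Joint ranges: [-2.96, 2.96], [-0.34, 2.1], [-1.41, 1.46], [0.24, 2.44], [-1.37, 4.51], [0.17, 1.92], [-2.96, 2.96]. Speed limits (rad/s): [2.39, 2.39, 3.14, 3.14, 3.14, 3.14, 3.14].

## Interface

Orientations are given as a 3x3 rotation matrix whose columns are the frame's x, y, z axes.
In Python, from plant import arm, imaging, workorder gives the robot as it stands. The module is installed in compiled form; this text tells all that it offers.
- The arm moves only by the tool servo_tool, never from a script. Its argument "steps" is a list of rows, each a list of 6 numbers: the shift along the tool's x, y, z each as a share of 25 cm, from -1 to 1, then the turn, a rotation vector about the tool's x, y, z each as a share of 2 rad, from -1 to 1. In form: [[x, y, z, ax, ay, az], ...]. A call has 1 to 12 rows; each row shifts and turns the commanded pose from where the row before left it, along the tool's axes as they then stand; what a row does not reach is not made up. A row lasts 1/10 s, in which the tool goes at most 50 mm and 8.59 degrees, less where a joint would pass 70% of its speed; a pose out of reach is approached as far as the arm can. A call with a number of a shift or a turn outside -1 to 1 is refused whole. A call with a gripper value outside its range is refused whole. "hand" is the closure, from -1 (fully open) to 1 (shut), set as the call begins (left out, the last holds). The fingers move at their own pace and stop on an object; "squeeze" is the grip in N (left out, the last holds). Time passes only in rows, so rows that do not move let the fingers close. It gives the time, the measured TCP pose, the force, the opening and the grip force at its end, in the units of the state.
- arm.observe(): the state, without advancing time (a new reading comes with each control period).
- imaging.camera(name): name is "scene" or "top" or "wrist"; returns a dict with "img" (400x640x3 uint8, red, green, blue), "K" (3x3 intrinsics, pixels), "rvec" (rotation vector, rad) and "tvec" (3), from world to camera coordinates, as OpenCV has them. Camera axes: x right, y down, z forward; pixel columns grow to the right and rows downward; lengths in m; the calibration is good to about 2 mm. A picture is of the moment at which its call begins. There is no depth.
- workorder.hand_in(): hands the job in; it is judged then, once.
The state is a dict: "time_s": time; "joint_pos": joint angles; "joint_velocities": joint speeds; "joint_efforts": joint torques, N m; "tcp_pos": TCP position; "tcp_rot": TCP orientation; "force": force on the tool from outside, world axes, zero at the start; "moment": the same for the moment, N m; "finger_gap": finger opening in m; "gripper_force": force on a finger pad.
Only numpy, scipy, OpenCV 4.12 (cv2) and the standard library are available. Lean on these libraries where they do the work, as an engineer would, in place of code of your own. Each camera call takes 0.05 s, during which the arm holds its last target. There are 200 camera calls.

## Task

Take the clip-in cover off the sloping desk of the battery tester so that the fuses can be got at: squeeze its snap tab in towards the rib to let it go, swing that side up and draw the lugs on the other side out of the rim without forcing the cover. Lower the cover into the shallow parts tray, lying flat with the tab and rib upward, and let go of it there; leave the spark plug, the tape rolls and the screw tin beside them where they are.

Things in the scene. Friction and masses are not known exactly. Their poses are not given: they have to be found in the camera images.
- tester: Grey bench battery tester, fixed, 126 x 150 mm on plan, on a plywood riser board (its top 115 mm above the cart top). Origin: centre of its underside; z up, x from its low front (robot side) to its back. Its desk slopes up at 30 degrees towards the back and carries the fuse compartment with the clip-in cover; low knobs and a meter window lie up-slope of the cover.
- handle_bar (a point): Middle of the bar of the tester's fixed steel carrying handle (12 mm thick, 140 mm along y, legs at its ends). It leans forward, 105 mm out from the desk along its normal and 70 mm up-slope of the cover's middle, so that it hangs above the cover: no tool can come straight down. Come along the desk's normal, leaning 20 to 40 degrees towards the robot.
- mouth (a point): Centre of the mouth of the fuse compartment, in the desk's surface; fixed to the tester, axes as the tester's (not sloped). The mouth is 80 mm wide (along y), 53 mm up the slope; its rims at the two y sides are 4 mm thick, hollow below.
- cover_middle (a point): Middle of the outer face of the clip-in cover (black plastic, 50 mm up-slope, 89 mm along y with catches, plate 4 mm thick, 70 g); seated, it is at the mouth's centre, flush with the desk. Cover's axes: x up-slope, y along its width, z out of the outer face. Its catches reach 8.2 mm below the outer face: it lies level with that face 8.2 mm above what it lies on.
- lugs (a point): Top of the cover's +y edge at y = 38 mm from its middle. Two fixed lugs there reach 4 mm under the rim (rim edge at y = 40 mm), so this end cannot be lifted straight out. Once the tab at the -y end is pressed in, swing the -y side up about 0.2 rad about this rim and, still tilted, draw the cover 10 mm towards -y; then lift it off.
- tab_face (a point): Middle of the outer face of the snap tab at the cover's -y end (seated and at rest: y = -38.5 mm, 8 mm above the outer face). The tab is 4 mm thick, 20 mm wide in x and stands 14 mm above the cover; its hook reaches 4 mm under the rim at y = -40 mm. The desk beside it is free for a finger.
- cover_grip (a point): Point on the cover midway between the pressed tab and the fixed rib, at y = -15 mm, 8 mm above the outer face; axes as the cover's. The rib is 4 mm thick, 20 mm wide, 14 mm high, its far face at y = +2 mm. Squeezed together along y between two fingers (40.5 mm over both at first, 34 mm with the tab fully in) they also serve to hold the cover.
- tab (a joint): How far the snap tab is pressed in towards the rib, m: 0 at rest, 0.0065 at its stop. It springs back. 4.5 N starts it, about 10 N holds it at the stop; the hook is free of the rim beyond 0.0045.
- tray: Shallow aluminium parts tray, fixed, on the cart top at the right front, open above: 130 mm (x) by 92 mm (y) outside, 10 mm high, walls and floor 3 mm thick. Origin: centre of its underside; z up, x along its long side.
- plug: Bystander: spark plug, 78 mm long, lying on the riser board beside the tester.
- reel: Bystander: roll of black tape, 62 mm across and 18 mm high, on the riser board.
- masking: Bystander: roll of pale masking tape, 68 mm across and 24 mm high, on the cart top beyond the tray.
- tin: Bystander: open round screw tin, 73 mm across and 42 mm high, on the cart top beside the tray.

How it is judged:
By the outcome, as a careful person would: the job done as asked, in the order asked, and still so for the second after the job is handed in, with the robot touching nothing.
It also fails if it takes over 45 s, if anything falls off the work surface, if the arm or the gripper's body presses on something with over 40 N, if the wrist force passes 120 N, or if a joint passes its speed limit or range.

## Working session

There is one attempt and no reset: what is moved stays moved. The work goes in short steps, Python scripts to look and compute and a tool call to move; the robot and the scene stay as the last step left them, time stands still between calls to the robot, and variables do not carry over. Pictures are saved under pics/ and viewed, at most 11 in all, crops included, and the job is handed in when it is done.

Besides the shell and the picture viewer there is one more tool, called after "Call:" as a command line: name --pt "numbers of a row" for each row, then --argument value for the rest. servo_tool: Moves the arm, as the interface text tells. Shift numbers are shares of 25 cm and turn numbers shares of 2 rad, none past 1 either way. Its arguments: {"type":"object","properties":{"steps":{"type":"array"},"hand":{"type":"number"},"squeeze":{"type":"number"}},"required":["steps"]}

```bash
mkdir -p pics; cat > h.py <<'E'
import numpy as np, cv2
from plant import arm, imaging, workorder
def cam(n,save=None):
    c=imaging.camera(n)
    if save: cv2.imwrite('pics/'+save,c['img'][:,:,::-1])
    return c
def ray(c,u,v):
    R=cv2.Rodrigues(np.array(c['rvec'],float))[0];t=np.array(c['tvec'],float).ravel()
    d=R.T@np.linalg.inv(np.array(c['K']))@np.array([u,v,1.]);return -R.T@t,d/np.linalg.norm(d)
def onz(c,u,v,z):
    o,d=ray(c,u,v);return o+d*(z-o[2])/d[2]
def proj(c,P):
    return cv2.projectPoints(np.array(P,float).reshape(-1,1,3),np.array(c['rvec'],float),np.array(c['tvec'],float),np.array(c['K'],float),None)[0].reshape(-1,2)
def tri(ob):
    A=np.zeros((3,3));b=np.zeros(3)
    for c,u,v in ob:
        o,d=ray(c,u,v);M=np.eye(3)-np.outer(d,d);A+=M;b+=M@o
    return np.linalg.solve(A,b)
E
python3 - <<'E'
from h import *
import pickle
d={n:cam(n,n+'0.png') for n in('scene','top','wrist')}
pickle.dump(d,open('c0.pkl','wb'))
for n in d: print(n,ray(d[n],320,200))
s=arm.observe();print(s['time_s'],s['tcp_pos'],s['tcp_rot'],s['finger_gap'],s['force'],arm.hold_point_z)
E
```

```text
scene (array([ 1.65983497, -0.04181045,  0.87346147]), array([-0.84533468, -0.00342856, -0.5342261 ]))
top (array([ 0.37682497, -0.05175414,  1.53507748]), array([ 0.12064284,  0.01502245, -0.99258231]))
wrist (array([0.23272155, 0.63704099, 0.38441331]), array([ 0.25845128, -0.12284017, -0.95818225]))
0.15 [0.30175257 0.60331855 0.22193577] [[-8.94385611e-01  4.47296427e-01 -5.33557379e-04]
 [ 4.47296740e-01  8.94384776e-01 -1.22460682e-03]
 [-7.05566584e-05 -1.33392920e-03 -9.99999108e-01]] 0.08764225418357426 [ 0.16715441  1.20494494 -0.23239042] 0.0187
```

View pics/scene0.png

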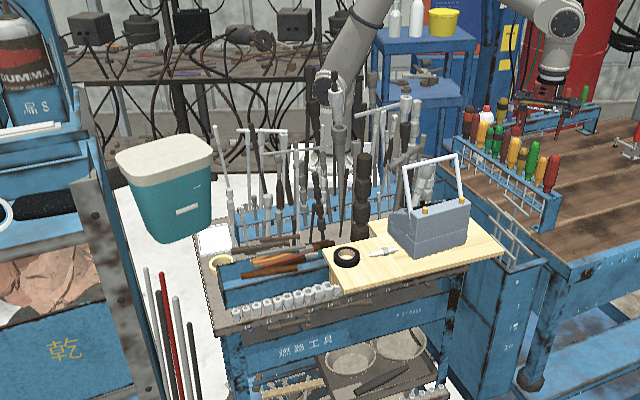

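View pics/top0.png

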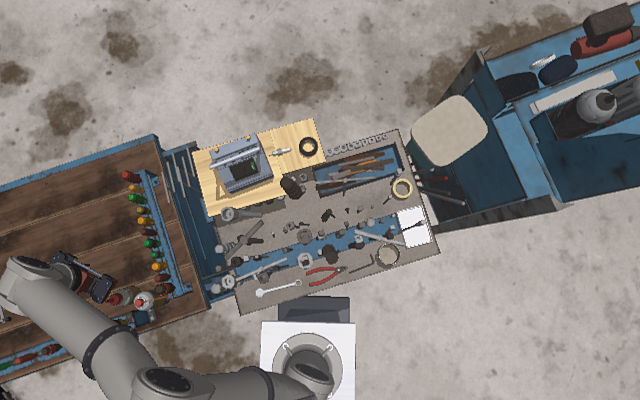

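The scene camera looks at the tester from behind (around 430,225). In the top view the tester is at about (240,165), the tray at (413,227), the tin at (387,255) and the masking tape at (401,188).

```bash
python3 - <<'E'
from h import *
import pickle
d=pickle.load(open('c0.pkl','rb'));c=d['top']
a=cv2.resize(c['img'][125:225,190:290],None,fx=5.5,fy=5.5,interpolation=cv2.INTER_CUBIC)
cv2.imwrite('pics/topcrop.png',a[:,:,::-1])
for n,(u,v,z) in dict(trayc=(413,227,.01),t1=(398,212,.01),t2=(424,206,.01),t3=(439,245,.01),tin=(387,255,.042),mask=(401,188,.024),tester=(240,165,.16),bar=(235,159,.28)).items(): print(n,onz(c,u,v,z).round(3))
E
```

```text
trayc [ 0.477 -0.35   0.01 ]
t1 [ 0.527 -0.299  0.01 ]
t2 [ 0.55  -0.388  0.01 ]
t3 [ 0.417 -0.439  0.01 ]
tin [ 0.379 -0.257  0.042]
mask [ 0.609 -0.306  0.024]
tester [0.649 0.225 0.16 ]
bar [0.643 0.216 0.28 ]
```

View pics/topcrop.png

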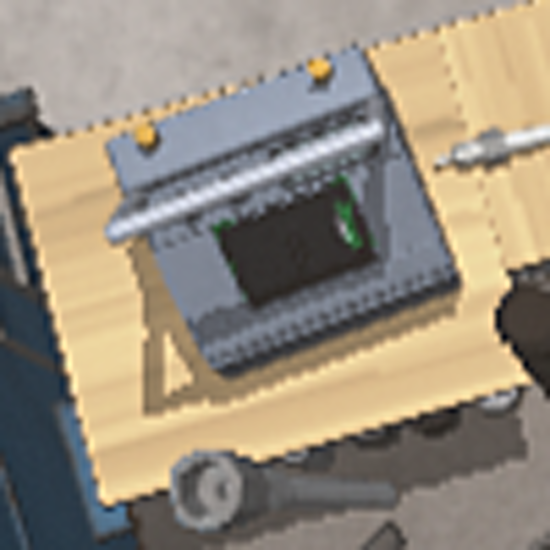

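```bash
cat >> h.py <<'E'
from scipy.spatial.transform import Rotation as Ro
def desk(yaw,tilt=30):
    return Ro.from_euler('z',yaw).as_matrix()@Ro.from_euler('y',-tilt,degrees=True).as_matrix()  # cols: upslope, y, normal
def toolR(yaw,tilt=30):
    D=desk(yaw,tilt);return np.c_[-D[:,0],D[:,1],-D[:,2]]
def plan(p1,R1,n,p0=None,R0=None):
    s=arm.observe();p0=s['tcp_pos'] if p0 is None else p0;R0=np.array(s['tcp_rot']) if R0 is None else R0
    w=Ro.from_matrix(R0.T@R1).as_rotvec()/n
    M=sum(R0@Ro.from_rotvec(k*w).as_matrix() for k in range(n))
    sh=np.linalg.solve(M,np.array(p1)-p0)
    print(n,'rows of',np.r_[sh/.25,w/2].round(4).tolist())
E
python3 - <<'E'
from h import *
import pickle
d=pickle.load(open('c0.pkl','rb'));c=d['top']
q=lambda u,v:(190+u/5.5,125+v/5.5)
e=lambda a,b,z:(lambda v:np.degrees(np.arctan2(v[1],v[0])))(onz(c,*q(*a),z)-onz(c,*q(*b),z))-90
print('yaw',e((218,372),(460,283),.15),e((253,305),(375,255),.17),e((115,232),(378,130),.30),e((105,145),(365,45),.23))
print(onz(c,*q(297,243),.175))
yaw=np.radians(21)
D=desk(yaw);p=np.array([.635,.205,.175])+.17*D[:,2]-.02*D[:,0];print(p)
plan([.42,.40,.38],arm.observe()['tcp_rot'],10)
plan(p,toolR(yaw),12,p0=np.array([.42,.40,.38]))
E
```

```text
yaw 21.917410254604263 24.113403834941494 23.11175373208974 23.028767352935148
[0.63325918 0.20851071 0.175     ]
[0.53947558 0.16833161 0.31222432]
10 rows of [-0.0787, -0.0517, -0.0632, 0.0, 0.0, 0.0]
12 rows of [-0.0419, -0.0773, 0.0309, -0.0091, -0.0206, -0.0338]
```

Call:
servo_tool --pt "-0.0787 -0.0517 -0.0632 0 0 0" --pt "-0.0787 -0.0517 -0.0632 0 0 0" --pt "-0.0787 -0.0517 -0.0632 0 0 0" --pt "-0.0787 -0.0517 -0.0632 0 0 0" --pt "-0.0787 -0.0517 -0.0632 0 0 0" --pt "-0.0787 -0.0517 -0.0632 0 0 0" --pt "-0.0787 -0.0517 -0.0632 0 0 0" --pt "-0.0787 -0.0517 -0.0632 0 0 0" --pt "-0.0787 -0.0517 -0.0632 0 0 0" --pt "-0.0787 -0.0517 -0.0632 0 0 0" --pt "0 0 0 0 0 0" --hand -1

```text
time_s: 1.25
tcp_pos: [0.4232, 0.3973, 0.3831]
tcp_rot: [[-0.892, 0.453, 0.004], [0.453, 0.892, 0.002], [-0.002, 0.003, -1.0]]
force: [0.2, 0.4, 0.7]
finger_gap: 0.0876
gripper_force: 0.0
```

```bash
python3 - <<'E'
from h import *
yaw=np.radians(23)
D=desk(yaw);p=np.array([.635,.207,.175])+.17*D[:,2]-.02*D[:,0];print(p,arm.observe()['tcp_pos'])
plan(p,toolR(yaw),12)
E
```

```text
[0.54081348 0.16702019 0.31222432] [0.4232213  0.39731884 0.3830884 ]
12 rows of [-0.0401, -0.0779, 0.0313, -0.0094, -0.0203, -0.0355]
```

Call:
servo_tool --pt "-0.04 -0.078 0.031 -0.0094 -0.0203 -0.0355" --pt "-0.04 -0.078 0.031 -0.0094 -0.0203 -0.0355" --pt "-0.04 -0.078 0.031 -0.0094 -0.0203 -0.0355" --pt "-0.04 -0.078 0.031 -0.0094 -0.0203 -0.0355" --pt "-0.04 -0.078 0.031 -0.0094 -0.0203 -0.0355" --pt "-0.04 -0.078 0.031 -0.0094 -0.0203 -0.0355" --pt "-0.04 -0.078 0.031 -0.0094 -0.0203 -0.0355" --pt "-0.04 -0.078 0.031 -0.0094 -0.0203 -0.0355" --pt "-0.04 -0.078 0.031 -0.0094 -0.0203 -0.0355" --pt "-0.04 -0.078 0.031 -0.0094 -0.0203 -0.0355" --pt "-0.04 -0.078 0.031 -0.0094 -0.0203 -0.0355" --pt "-0.04 -0.078 0.031 -0.0094 -0.0203 -0.0355"

```text
time_s: 2.45
tcp_pos: [0.538, 0.1702, 0.3097]
tcp_rot: [[-0.794, -0.401, 0.457], [-0.348, 0.916, 0.198], [-0.498, -0.002, -0.867]]
force: [-0.5, 0.6, -0.4]
finger_gap: 0.0879
gripper_force: 0.0
```

Call:
servo_tool --pt "0 0 0 0 0 0" --pt "0 0 0 0 0 0" --pt "0 0 0 0 0 0"

```text
time_s: 2.75
tcp_pos: [0.5377, 0.1717, 0.3105]
tcp_rot: [[-0.796, -0.398, 0.456], [-0.346, 0.917, 0.197], [-0.497, -0.001, -0.868]]
force: [-0.5, 1.4, -0.4]
finger_gap: 0.0875
gripper_force: 0.0
```

```bash
python3 - <<'E'
from h import *
import pickle
pickle.dump((cam('wrist','w1.png'),arm.observe()),open('c1.pkl','wb'))
E
```

```text
(no output)
```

View pics/w1.png

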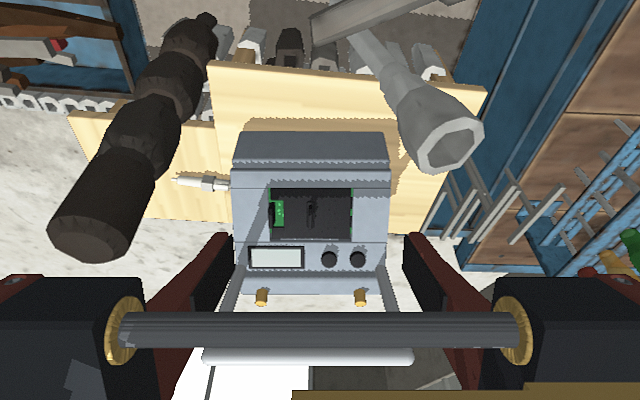

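```bash
python3 - <<'E'
from h import *
import pickle
c,s=pickle.load(open('c1.pkl','rb'))
a=cv2.resize(c['img'][160:280,225:400],None,fx=4.5,fy=4.5,interpolation=cv2.INTER_CUBIC)
a=cv2.convertScaleAbs(a,alpha=1.6,beta=15)
cv2.imwrite('pics/w1c.png',a[:,:,::-1])
E
```

```text
(no output)
```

View pics/w1c.png

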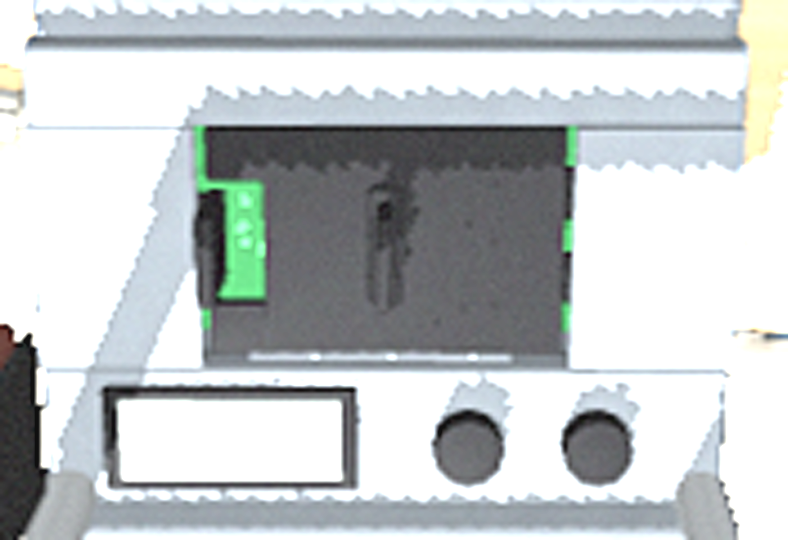

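The crop shows the cover clearly. The tab is at the left (crop 210,248) with a window beside it and the rib at the middle (crop 385,245). Mouth corners in the crop are about (196,127), (578,127), (571,370) and (203,370).

```bash
python3 - <<'E'
from h import *
import pickle
from scipy.optimize import least_squares
c,s=pickle.load(open('c1.pkl','rb'));t=pickle.load(open('c0.pkl','rb'))['top']
k=lambda L:np.array([(225+u/4.5-.4,160+v/4.5-.4) for u,v in L])
ob=k([(196,127),(578,127),(571,370),(203,370),(27,127),(743,127)])
X=np.array([(-.0265,-.04,0),(-.0265,.04,0),(.0265,.04,0),(.0265,-.04,0),(-.0265,-.075,0),(-.0265,.075,0)])
tc=np.array([(190+297.8/5.5-.4,125+243/5.5-.4)])
def f(x,full=False):
    P=x[:3]+X@desk(x[3]).T
    return np.r_[(proj(c,P)-ob).ravel(),(proj(t,x[:3])-tc).ravel()]
r=least_squares(f,[.635,.207,.175,.4]);print(r.x,np.degrees(r.x[3]));print(r.fun.round(1))
print('tri',tri([(c,*ob[:4].mean(0)),(t,*tc[0])]))
p,yaw=r.x[:3],r.x[3];D=desk(yaw);np.save('est.npy',r.x)
print('K',c['K'][0][0],t['K'][0][0])
print('tcp in cover frame',D.T@(s['tcp_pos']-p), 'cam', D.T@(ray(c,0,0)[0]-p))
T=np.array([s['tcp_rot']])[0]; print('tcp proj',proj(c,[s['tcp_pos']]),np.degrees(np.arctan2(-T[0,1],T[1,1])))
E
```

```text
[0.63079784 0.20413726 0.20003792 0.40739928] 23.34225948946988
[-0.5  0.5  0.1  0.5  0.1 -1.   0.1 -1.1 -0.4  0.5  0.8  0.5  0.2 -0.3]
tri [0.62973688 0.20412756 0.20058891]
K 340.0293466725987 443.4184209689942
tcp in cover frame [-0.0297895   0.00710149  0.14490143] cam [-0.1062272   0.00667068  0.30812212]
tcp proj [[318.30801799 251.60461453]] 23.47504661379936
```

```bash
cat >> h.py <<'E'
def goal(x,y,z,n,tx=0.,R=None):
    e=np.load('est.npy');D=desk(e[3]);plan(e[:3]+D@np.array([x,y,z]),toolR(e[3]) if R is None else R,n)
def rel():
    e=np.load('est.npy');D=desk(e[3]);s=arm.observe()
    print('cover-frame tcp mm',(1e3*D.T@(s['tcp_pos']-e[:3])).round(1),'rot',Ro.from_matrix(toolR(e[3]).T@s['tcp_rot']).as_rotvec().round(3),'F',(D.T@s['force']).round(1),'gap',s['finger_gap'],s['gripper_force'],s['time_s'])
E
python3 -c "
from h import *
goal(0,-.015,.03,8)"
```

```text
8 rows of [-0.015, -0.0111, 0.0574, 0.0, -0.0002, 0.0001]
```

Call:
servo_tool --pt "-0.015 -0.011 0.0574 0 0 0" --pt "-0.015 -0.011 0.0574 0 0 0" --pt "-0.015 -0.011 0.0574 0 0 0" --pt "-0.015 -0.011 0.0574 0 0 0" --pt "-0.015 -0.011 0.0574 0 0 0" --pt "-0.015 -0.011 0.0574 0 0 0" --pt "-0.015 -0.011 0.0574 0 0 0" --pt "-0.015 -0.011 0.0574 0 0 0" --pt "0 0 0 0 0 0" --pt "0 0 0 0 0 0"

```text
time_s: 3.8
tcp_pos: [0.6229, 0.1836, 0.2258]
tcp_rot: [[-0.796, -0.398, 0.456], [-0.346, 0.918, 0.197], [-0.496, -0.001, -0.868]]
force: [-0.1, -0.7, 0.3]
finger_gap: 0.0878
gripper_force: 0.0
```

```bash
python3 - <<'E'
from h import *
import pickle
rel()
c=cam('wrist');pickle.dump((c,arm.observe()),open('c2.pkl','wb'))
e=np.load('est.npy');D=desk(e[3])
print(proj(c,[e[:3]+D@np.array(v) for v in [(-.0265,-.04,0),(-.0265,.04,0),(.0265,.04,0),(.0265,-.04,0),(0,-.0385,.014),(0,.002,.014)]]).round(0).tolist(),proj(c,[arm.observe()['tcp_pos']]))
a=cv2.convertScaleAbs(cv2.resize(c['img'][120:320,180:450],None,fx=2.9,fy=2.9,interpolation=cv2.INTER_CUBIC),alpha=1.5,beta=15)
cv2.imwrite('pics/w2c.png',a[:,:,::-1])
E
```

```text
cover-frame tcp mm [ -0.4 -15.8  30. ] rot [-0.     0.004 -0.002] F [-0.1 -0.6  0.4] gap 0.08775670090399816 0.0 3.8
[[277.0, 189.0], [413.0, 189.0], [407.0, 270.0], [280.0, 270.0], [278.0, 240.0], [350.0, 240.0]] [[318.08261065 252.0020696 ]]
```

View pics/w2c.png

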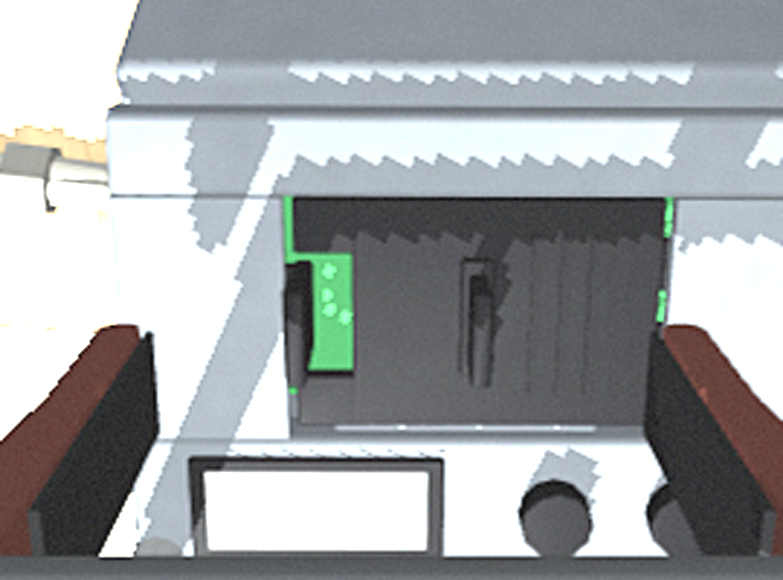

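The mouth corners are within 1.5 px of prediction, and the fingers straddle tab and rib correctly. Next I descend along the normal.

Call:
servo_tool --pt "0 0.001 0.02 0 0 0" --pt "0 0.001 0.02 0 0 0" --pt "0 0.001 0.02 0 0 0" --pt "0 0 0.02 0 0 0" --pt "0 0 0.014 0 0 0" --pt "0 0 0.01 0 0 0" --pt "0 0 0 0 0 0" --hand -0.1 --squeeze 5

```text
time_s: 4.55
tcp_pos: [0.635, 0.1885, 0.2029]
tcp_rot: [[-0.796, -0.397, 0.456], [-0.345, 0.918, 0.196], [-0.497, -0.001, -0.868]]
force: [-1.0, -0.3, -0.5]
finger_gap: 0.0486
gripper_force: 0.0
```

```bash
python3 -c "
from h import *
rel()"
```

```text
cover-frame tcp mm [ -0.6 -16.    3.6] rot [ 0.001  0.004 -0.001] F [-1.2  0.2  0.1] gap 0.048595093392169914 0.0 4.55
```

Call:
servo_tool --pt "0 0.004 0 0 0 0" --pt "0 0 0 0 0 0" --pt "0 0 0 0 0 0" --pt "0 0 0 0 0 0" --pt "0 0 0 0 0 0" --hand 1 --squeeze 25

```text
time_s: 5.05
tcp_pos: [0.6346, 0.1897, 0.2036]
tcp_rot: [[-0.796, -0.397, 0.457], [-0.345, 0.918, 0.197], [-0.497, -0.001, -0.868]]
force: [0.1, -0.4, 0.8]
finger_gap: 0.0334
gripper_force: 25.0
```

```bash
python3 -c "
from h import *
rel()"
```

```text
cover-frame tcp mm [ -0.2 -14.7   4.2] rot [ 0.     0.003 -0.001] F [ 0.4 -0.4  0.7] gap 0.03340354572080186 25.000177323818207 5.05
```

```bash
cat >> h.py <<'E'
def rotgoal(dx,dy,dz,a,n):
    e=np.load('est.npy');D=desk(e[3]);s=arm.observe()
    plan(s['tcp_pos']+D@np.array([dx,dy,dz]),np.array(s['tcp_rot'])@Ro.from_rotvec([a,0,0]).as_matrix(),n)
E
python3 -c "
from h import *
rotgoal(0,.0015,.0108,.2,8)"
```

```text
8 rows of [0.0, 0.0003, -0.0055, 0.0125, -0.0, 0.0]
```

Call:
servo_tool --pt "0 0.0003 -0.0055 0.0125 0 0" --pt "0 0.0003 -0.0055 0.0125 0 0" --pt "0 0.0003 -0.0055 0.0125 0 0" --pt "0 0.0003 -0.0055 0.0125 0 0" --pt "0 0 0 0 0 0"

```text
time_s: 5.55
tcp_pos: [0.6315, 0.1905, 0.2081]
tcp_rot: [[-0.795, -0.352, 0.494], [-0.347, 0.932, 0.105], [-0.497, -0.088, -0.863]]
force: [0.6, -0.0, -1.0]
finger_gap: 0.0339
gripper_force: 25.0
```

```bash
python3 -c "
from h import *
rel()"
```

```text
cover-frame tcp mm [ -0.1 -12.8   9.4] rot [ 0.1    0.003 -0.004] F [-0.  -0.3 -1.2] gap 0.03393786942680636 24.999950230121613 5.55
```

Call:
servo_tool --pt "0 -0.001 -0.0055 0.0125 0 0" --pt "0 -0.001 -0.0055 0.0125 0 0" --pt "0 -0.001 -0.0055 0.0125 0 0" --pt "0 -0.001 -0.0055 0.0125 0 0" --pt "0 0 0 0 0 0"

```text
time_s: 6.05
tcp_pos: [0.6292, 0.1888, 0.2128]
tcp_rot: [[-0.795, -0.3, 0.526], [-0.347, 0.938, 0.011], [-0.497, -0.174, -0.85]]
force: [0.7, 0.3, -0.6]
finger_gap: 0.0334
gripper_force: 25.0
```

```bash
python3 - <<'E'
from h import *
rel()
rotgoal(0,-.010,0.000,0,6)
c=cam('wrist')
a=cv2.convertScaleAbs(cv2.resize(c['img'][120:320,180:450],None,fx=2.9,fy=2.9,interpolation=cv2.INTER_CUBIC),alpha=1.5,beta=15)
cv2.imwrite('pics/w3c.png',a[:,:,::-1])
E
```

```text
cover-frame tcp mm [ -0.1 -13.5  14.8] rot [ 0.2    0.003 -0.003] F [ 0.3 -0.  -0.9] gap 0.03342524699750254 24.99999225139618 6.05
6 rows of [0.0, -0.0065, 0.0013, 0.0, 0.0, 0.0]
```

View pics/w3c.png

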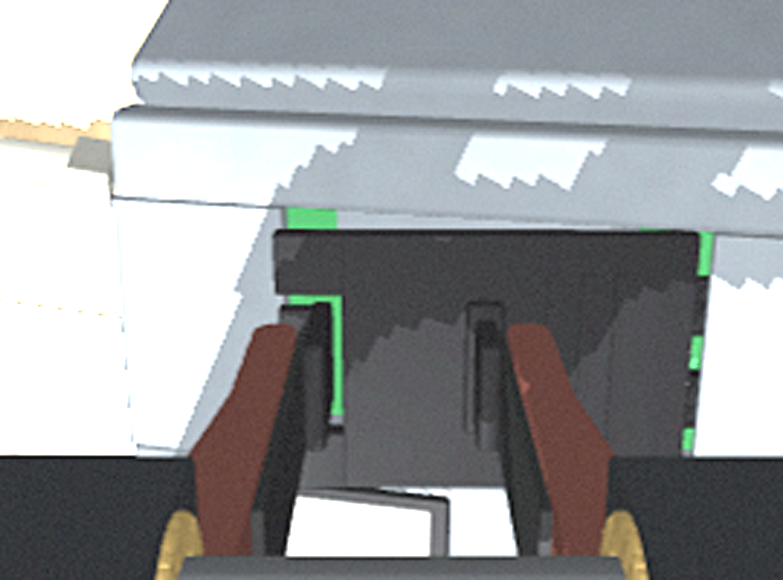

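Swung up freely with no force. Now the draw of 11 mm toward -y.

Call:
servo_tool --pt "0 -0.0065 0.0013 0 0 0" --pt "0 -0.0065 0.0013 0 0 0" --pt "0 -0.0065 0.0013 0 0 0" --pt "0 -0.0065 0.0013 0 0 0" --pt "0 -0.0065 0.0013 0 0 0" --pt "0 -0.0065 0.0013 0 0 0" --pt "0 -0.004 0.0008 0 0 0" --pt "0 0 0 0 0 0"

```text
time_s: 6.9
tcp_pos: [0.6339, 0.1772, 0.2131]
tcp_rot: [[-0.796, -0.298, 0.527], [-0.345, 0.939, 0.01], [-0.497, -0.174, -0.85]]
force: [0.8, -0.2, -0.9]
finger_gap: 0.0336
gripper_force: 25.0
```

```bash
python3 -c "
from h import *
rel()
rotgoal(-.01,0,.03,0,6)"
```

```text
cover-frame tcp mm [ -0.2 -26.   15.2] rot [ 0.201  0.003 -0.001] F [ 0.1 -0.5 -1.1] gap 0.033562118864588646 24.99951481819153 6.9
6 rows of [0.0067, -0.004, -0.0196, 0.0, 0.0, 0.0]
```

Call:
servo_tool --pt "0.0067 -0.004 -0.0196 0 0 0" --pt "0.0067 -0.004 -0.0196 0 0 0" --pt "0.0067 -0.004 -0.0196 0 0 0" --pt "0.0067 -0.004 -0.0196 0 0 0" --pt "0.0067 -0.004 -0.0196 0 0 0" --pt "0.0067 -0.004 -0.0196 0 0 0" --pt "0.0067 -0.004 -0.0196 0 0 0" --pt "0.0067 -0.004 -0.0196 0 0 0"

```text
time_s: 7.7
tcp_pos: [0.6045, 0.1649, 0.2414]
tcp_rot: [[-0.796, -0.298, 0.526], [-0.345, 0.939, 0.01], [-0.497, -0.173, -0.85]]
force: [-0.3, -0.0, 0.4]
finger_gap: 0.0339
gripper_force: 25.0
```

```bash
python3 - <<'E'
from h import *
import pickle
rel()
d=pickle.load(open('c0.pkl','rb'));t,s=d['top'],d['scene'];w=pickle.load(open('c1.pkl','rb'))[0]
print('black top',tri([(t,291,186),(s,363,152)]),tri([(t,291,186),(w,93,240)]),'silver',tri([(t,226,213),(w,450,142)]))
img=t['img'].astype(int)[195:260,385:450]
m=((img.min(2)>185)).astype(np.uint8);n,l,st,ce=cv2.connectedComponentsWithStats(m);print(st[1:],)
k=1+st[1:,4].argmax();pts=np.argwhere(l==k)[:,::-1]+[385,195]
for z in(.01,):
    W=np.array([onz(t,u,v,z)[:2] for u,v in pts],np.float32);print(cv2.minAreaRect(W))
c=cam('top');s2=cam('scene')
L=t['img'][150:290,290:460]
a=cv2.resize(L,None,fx=4.5,fy=4.5,interpolation=cv2.INTER_CUBIC);cv2.imwrite('pics/tray.png',a[:,:,::-1])
E
```

```text
cover-frame tcp mm [-13.7 -25.6  55.6] rot [ 0.201  0.003 -0.002] F [-0.1  0.1  0.4] gap 0.03390786418220607 24.99922066926956 7.7
black top [0.56281976 0.05471664 0.31487686] [0.56605289 0.05698632 0.31209855] silver [0.48960256 0.24320675 0.23707248]
[[ 39   0   2   2   3]
 [ 37   2   1   1   1]
 [ 38   5   1   1   1]
 [ 12  11  29  24 404]
 [ 37  11   1   1   1]
 [ 38  14   1   2   2]
 [ 41  14   1   1   1]
 [ 39  17   1   3   3]
 [ 42  16   1   2   2]
 [  8  20   1   1   1]
 [ 43  20   2   4   4]
 [ 41  24   1   3   3]
 [ 45  25   2   5   5]
 [ 37  27   1   1   1]
 [ 51  27   2   2   2]
 [ 18  28  27  25 443]
 [ 45  38   1   2   2]
 [ 46  42   1   2   2]
 [ 47  45   1   1   1]
 [ 51  44   1   1   1]
 [ 52  46   1   2   2]
 [  0  49   1   1   1]
 [ 53  49   2   4   4]
 [ 55  54   1   2   2]
 [ 54  59   1   1   1]
 [ 44  60   9   5  17]
 [ 38  63   5   2   6]]
((0.44884634017944336, -0.36374059319496155), (0.06480482220649719, 0.09171788394451141), 17.19659996032715)
```

View pics/tray.png

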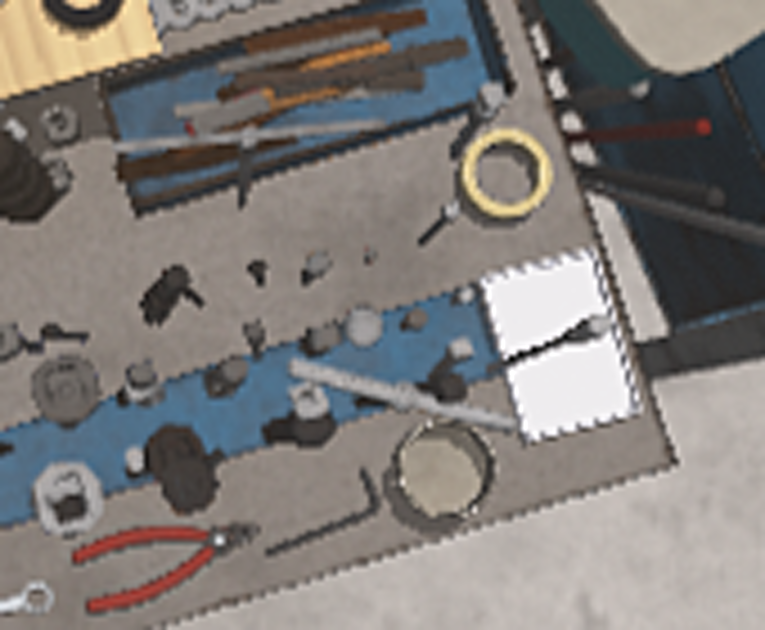

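```bash
python3 - <<'E'
from h import *
import pickle
d=pickle.load(open('c0.pkl','rb'));t,s=d['top'],d['scene']
a=cv2.resize(s['img'][90:290,190:450],None,fx=3,fy=3,interpolation=cv2.INTER_CUBIC);cv2.imwrite('pics/sc2.png',a[:,:,::-1])
q=lambda u,v:(290+u/4.5-.4,150+v/4.5-.4)
for u,v in [(480,285),(595,248),(640,412),(523,442)]: print(onz(t,*q(u,v),.01).round(4), proj(s,[onz(t,*q(u,v),.01)]).round(0), ((proj(s,[onz(t,*q(u,v),.01)])-[190,90])*3).round(0))
E
```

```text
[ 0.5237 -0.2927  0.01  ] [[233. 246.]] [[130. 467.]]
[ 0.5543 -0.3808  0.01  ] [[200. 253.]] [[ 30. 490.]]
[ 0.4298 -0.4145  0.01  ] [[197. 227.]] [[ 20. 412.]]
[ 0.4049 -0.3258  0.01  ] [[228. 222.]] [[113. 395.]]
```

View pics/sc2.png

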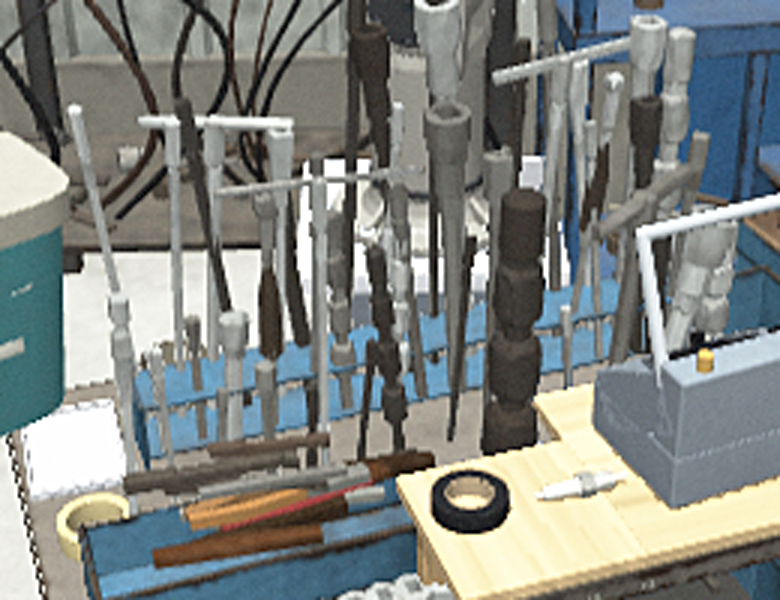

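```bash
cat > ob.py <<'E'
from h import *
import pickle
d=pickle.load(open('c0.pkl','rb'));t,s=d['top'],d['scene']
q=lambda u,v:(290+u/4.5-.4,150+v/4.5-.4)
g=lambda u,v:(190+u/3-.3,90+v/3-.3)
def T(n,a,b):
    p=tri([(t,*q(*a)),(s,*g(*b))]);e=proj(s,[p])[0]-g(*b);print(n,p.round(3),'res',e.round(1))
T('rodA',(600,325),(75,108))
T('Tbar r',(518,422),(140,121));T('Tbar l',(293,367),(292,122))
T('T2 far',(115,147),(388,174));T('T2 near',(385,123),(220,190))
# epipolar line of rodA top in top image
o,dd=ray(s,*g(75,108))
for z in (.1,.15,.2,.25,.3,.35,.4):
    P=o+dd*(z-o[2])/dd[2];u=proj(t,[P])[0];print(z,P.round(3),((u-[290,150])*4.5).round(0))
E
python3 ob.py
```

```text
rodA [ 0.469 -0.31   0.351] res [0. 0.]
Tbar r [ 0.411 -0.268  0.312] res [-0.3 -0. ]
Tbar l [ 0.441 -0.13   0.322] res [-0.3 -0. ]
T2 far [ 0.572 -0.032  0.334] res [ 5.5 -0.3]
T2 near [ 0.59  -0.181  0.333] res [-1.2 -0.1]
0.1 [-0.105 -0.439  0.1  ] [ 711. 1196.]
0.15 [ 0.009 -0.414  0.15 ] [ 691. 1041.]
0.2 [ 0.123 -0.388  0.2  ] [670. 878.]
0.25 [ 0.237 -0.362  0.25 ] [648. 705.]
0.3 [ 0.351 -0.337  0.3  ] [624. 522.]
0.35 [ 0.465 -0.311  0.35 ] [599. 329.]
0.4 [ 0.579 -0.285  0.4  ] [573. 124.]
```

The crop shows a leaning jointed rod with its base at about (130,465) and its top at (75,108). It stands beside the tray and its top is at z≈0.35, so I will keep clear of it. Next come the wrist geometry and the rod's line.

```bash
cat >> ob.py <<'E'
print('---')
T('rodA low',(505,360),(130,455))
o,dd=ray(s,*g(130,462))
for z in (0,.02,.05): print(z,(o+dd*(z-o[2])/dd[2]).round(3))
T('rodA mid?',(550,342),(112,290))
for z in (.222,.3,.35,.4,.45,.5): print(z,proj(s,[(.302,.603,z)]).round(0),proj(t,[(.302,.603,z)]).round(0))
st=arm.observe();print(np.round(st['joint_pos'],2))
Rv=np.c_[[.47,.88,0],[.88,-.47,0],[0,0,-1]]
E
python3 ob.py | sed -n '/---/,$p'; python3 - <<'E'
from h import *
a=np.radians(107);R=np.c_[[np.sin(a),-np.cos(a),0],[np.cos(a),np.sin(a),0],[0,0,-1]]
R[:,0]=np.cross(R[:,1],R[:,2]);print(R.round(2))
plan([.50,.13,.45],R,9)
E
```

```text
---
rodA low [ 0.468 -0.31  -0.016] res [-2.1 -0.1]
0 [ 0.501 -0.298 -0.   ]
0.02 [ 0.528 -0.292  0.02 ]
0.05 [ 0.567 -0.283  0.05 ]
rodA mid? [ 0.469 -0.307  0.173] res [-2.8 -0.3]
0.222 [[538. 136.]] [[101. 274.]]
0.3 [[543. 112.]] [[ 87. 275.]]
0.35 [[547.  95.]] [[ 77. 276.]]
0.4 [[551.  78.]] [[ 66. 277.]]
0.45 [[555.  60.]] [[ 54. 278.]]
0.5 [[559.  42.]] [[ 41. 280.]]
[-1.26  0.2   0.87  2.13  0.18  0.38  1.34]
[[-0.96 -0.29  0.  ]
 [-0.29  0.96  0.  ]
 [-0.    0.   -1.  ]]
9 rows of [0.0204, -0.0091, -0.1037, -0.0093, 0.0294, 0.0031]
```

Call:
servo_tool --pt "0 0 -0.08 0 0 0" --pt "0 0 -0.08 0 0 0" --pt "0 0 -0.08 0 0 0" --pt "0 0 -0.08 0 0 0" --pt "0 0 -0.08 0 0 0" --pt "0 0 0 0 0 0"

```text
time_s: 8.4
tcp_pos: [0.5524, 0.165, 0.3279]
tcp_rot: [[-0.795, -0.3, 0.528], [-0.344, 0.939, 0.015], [-0.5, -0.17, -0.849]]
force: [0.4, 0.3, 0.4]
finger_gap: 0.0334
gripper_force: 25.0
```

```bash
python3 - <<'E'
from h import *
s=arm.observe();print(s['tcp_pos'],s['finger_gap'],np.round(s['joint_pos'],2))
def V(az):
    a=np.radians(az);y=np.array([np.cos(a),np.sin(a),0]);z=np.array([0,0,-1.]);return np.c_[np.cross(y,z),y,z]
p1=np.array([.50,.05,.46]);plan(p1,V(60),12)
plan([.48,-.20,.46],V(-30),14,p0=p1,R0=V(60))
E
```

```text
[0.55236879 0.16497522 0.3279355 ] 0.033428980966882085 [-1.53 -0.15  0.91  2.12  0.64  0.73  0.93]
12 rows of [0.0018, -0.0413, -0.0449, 0.0027, 0.0238, 0.0356]
14 rows of [-0.0733, -0.0308, -0.0, 0.0, 0.0, 0.0561]
```

Call:
servo_tool --pt "0.002 -0.041 -0.045 0.0027 0.0238 0.0356" --pt "0.002 -0.041 -0.045 0.0027 0.0238 0.0356" --pt "0.002 -0.041 -0.045 0.0027 0.0238 0.0356" --pt "0.002 -0.041 -0.045 0.0027 0.0238 0.0356" --pt "0.002 -0.041 -0.045 0.0027 0.0238 0.0356" --pt "0.002 -0.041 -0.045 0.0027 0.0238 0.0356" --pt "0.002 -0.041 -0.045 0.0027 0.0238 0.0356" --pt "0.002 -0.041 -0.045 0.0027 0.0238 0.0356" --pt "0.002 -0.041 -0.045 0.0027 0.0238 0.0356" --pt "0.002 -0.041 -0.045 0.0027 0.0238 0.0356" --pt "0.002 -0.041 -0.045 0.0027 0.0238 0.0356" --pt "0.002 -0.041 -0.045 0.0027 0.0238 0.0356"

```text
time_s: 9.6
tcp_pos: [0.4996, 0.0506, 0.4588]
tcp_rot: [[-0.864, 0.503, -0.003], [0.503, 0.864, -0.004], [0.0, -0.005, -1.0]]
force: [0.3, -0.1, -1.0]
finger_gap: 0.0336
gripper_force: 25.0
```

```bash
cat >> h.py <<'E'
def V(az):
    a=np.radians(az);y=np.array([np.cos(a),np.sin(a),0]);z=np.array([0,0,-1.]);return np.c_[np.cross(y,z),y,z]
def st():
    s=arm.observe();print(s['time_s'],np.round(s['tcp_pos'],4),np.round(s['tcp_rot'],3).tolist(),'gap',round(s['finger_gap'],4),'J',np.round(s['joint_pos'],2),'F',np.round(s['force'],1))
E
python3 - <<'E'
from h import *
st();plan([.48,-.20,.46],V(-30),12)
E
```

```text
9.6 [0.4996 0.0506 0.4588] [[-0.864, 0.503, -0.003], [0.503, 0.864, -0.004], [0.0, -0.005, -1.0]] gap 0.0336 J [-1.42  0.01  1.24  1.64 -0.01  1.5   0.87] F [ 0.3 -0.1 -1. ]
12 rows of [-0.0855, -0.0365, -0.0002, -0.0002, 0.0002, 0.0653]
```

Call:
servo_tool --pt "-0.0855 -0.0365 0 0 0 0.0653" --pt "-0.0855 -0.0365 0 0 0 0.0653" --pt "-0.0855 -0.0365 0 0 0 0.0653" --pt "-0.0855 -0.0365 0 0 0 0.0653" --pt "-0.0855 -0.0365 0 0 0 0.0653" --pt "-0.0855 -0.0365 0 0 0 0.0653" --pt "-0.0855 -0.0365 0 0 0 0.0653" --pt "-0.0855 -0.0365 0 0 0 0.0653" --pt "-0.0855 -0.0365 0 0 0 0.0653" --pt "-0.0855 -0.0365 0 0 0 0.0653" --pt "-0.0855 -0.0365 0 0 0 0.0653" --pt "-0.0855 -0.0365 0 0 0 0.0653"

```text
time_s: 10.8
tcp_pos: [0.4806, -0.2013, 0.4595]
tcp_rot: [[0.503, 0.864, -0.002], [0.864, -0.503, -0.008], [-0.008, 0.003, -1.0]]
force: [-0.3, -0.0, 0.5]
finger_gap: 0.0336
gripper_force: 25.0
```

```bash
python3 - <<'E'
from h import *
st();plan([.50,-.36,.46],V(-164.5+60),12)
E
```

```text
10.8 [ 0.4806 -0.2013  0.4595] [[0.503, 0.864, -0.002], [0.864, -0.503, -0.008], [-0.008, 0.003, -1.0]] gap 0.0336 J [-0.92  0.2   1.44  1.61 -0.19  1.51  0.  ] F [-0.3 -0.   0.5]
12 rows of [-0.0184, 0.0542, 0.0, 0.0003, 0.0002, 0.054]
```

Call:
servo_tool --pt "-0.018 0.054 0 0 0 0.054" --pt "-0.018 0.054 0 0 0 0.054" --pt "-0.018 0.054 0 0 0 0.054" --pt "-0.018 0.054 0 0 0 0.054" --pt "-0.018 0.054 0 0 0 0.054" --pt "-0.018 0.054 0 0 0 0.054" --pt "-0.018 0.054 0 0 0 0.054" --pt "-0.018 0.054 0 0 0 0.054" --pt "-0.018 0.054 0 0 0 0.054" --pt "-0.018 0.054 0 0 0 0.054" --pt "-0.018 0.054 0 0 0 0.054" --pt "-0.018 0.054 0 0 0 0.054"

```text
time_s: 12.0
tcp_pos: [0.5025, -0.3591, 0.4596]
tcp_rot: [[0.969, -0.247, -0.003], [-0.247, -0.969, -0.008], [-0.001, 0.008, -1.0]]
force: [-0.5, -0.4, -0.9]
finger_gap: 0.0337
gripper_force: 25.0
```

```bash
python3 - <<'E'
from h import *
st()
# tray frame target: cover centre at tray x +8mm, y -14mm, lean .06 rad toward -y (tool x)
ty=np.radians(15.5);X=np.array([np.cos(ty),np.sin(ty),0]);Y=np.array([-np.sin(ty),np.cos(ty),0])
C=np.array([.478,-.353,0])+.008*X-.014*Y
R=V(195.5);print(R.round(3))
p=C-.0147*R[:,1];print(p);p[2]=.46
plan(p,R,8)
E
```

```text
12.0 [ 0.5025 -0.3591  0.4596] [[0.969, -0.247, -0.003], [-0.247, -0.969, -0.008], [-0.001, 0.008, -1.0]] gap 0.0337 J [-0.31  0.56  1.41  1.39 -0.55  1.64 -0.79] F [-0.5 -0.4 -0.9]
[[ 0.267 -0.964  0.   ]
 [-0.964 -0.267  0.   ]
 [ 0.     0.    -1.   ]]
[ 0.50361575 -0.36042452  0.        ]
8 rows of [0.0009, 0.0001, -0.0002, 0.0005, -0.0002, 0.0657]
```

Call:
servo_tool --pt "0.001 0 0 0 0 0.0657" --pt "0.001 0 0 0 0 0.0657" --pt "0.001 0 0 0 0 0.0657" --pt "0.001 0 0 0 0 0.0657" --pt "0.001 0 0 0 0 0.0657" --pt "0.001 0 0 0 0 0.0657" --pt "0.001 0 0 0 0 0.0657" --pt "0.001 0 0 0 0 0.0657" --pt "0 0 -0.0 0 0 0"

```text
time_s: 12.9
tcp_pos: [0.5038, -0.3597, 0.4599]
tcp_rot: [[0.269, -0.963, -0.003], [-0.963, -0.269, -0.007], [0.006, 0.005, -1.0]]
force: [0.0, -0.2, -0.9]
finger_gap: 0.0336
gripper_force: 25.0
```

```bash
python3 - <<'E'
from h import *
import pickle
st()
s=cam('scene');t=cam('top');w=cam('wrist');pickle.dump((s,t,w),open('c3.pkl','wb'))
cr=lambda c,a:cv2.resize(c,a,interpolation=cv2.INTER_CUBIC)
a=np.hstack([cr(s['img'][0:280,110:370],(390,420)),cr(w['img'],(410,420))])
cv2.imwrite('pics/v3.png',a[:,:,::-1])
E
```

```text
12.9 [ 0.5038 -0.3597  0.4599] [[0.269, -0.963, -0.003], [-0.963, -0.269, -0.007], [0.006, 0.005, -1.0]] gap 0.0336 J [-0.31  0.58  1.44  1.39 -0.57  1.65 -1.82] F [ 0.  -0.2 -0.9]
```

View pics/v3.png

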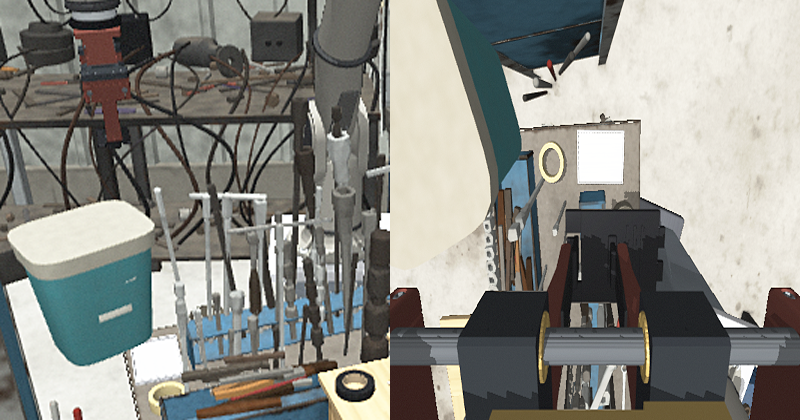

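```bash
python3 - <<'E'
from h import *
import pickle
s,t,w=pickle.load(open('c3.pkl','rb'));d=pickle.load(open('c0.pkl','rb'))
P=proj(w,[(.469,-.31,z) for z in(0,.1,.2,.3,.35)]+[(.5237,-.2927,.01),(.5543,-.3808,.01),(.4298,-.4145,.01),(.4049,-.3258,.01)]);f=lambda P:np.c_[390+P[:,0]*410/640,P[:,1]*420/400].round(0).tolist()
print('rod & tray corners in view',f(P))
print('bin lid', tri([(d['top'],449,130),(d['scene'],163,158)]))
for z in(.4,.5): print([onz(d['top'],u,v,z).round(3)[:2].tolist() for u,v in[(440,167),(413,135),(412,128),(485,140)]])
m=(w['img'].min(2)>200).astype(np.uint8);n,l,S,ce=cv2.connectedComponentsWithStats(m)
R=w['img'].astype(int)
x0,y0=[int(v) for v in((575-390)*640/410,125*400/420)]
sub=m[115:185,280:385];n,l,S,ce=cv2.connectedComponentsWithStats(sub)
for k in range(1,n):
    if S[k,4]>300:
        pts=np.argwhere(l==k)[:,::-1]+[280,115];W=np.array([onz(w,u,v,.01)[:2] for u,v in pts],np.float32);print(S[k],cv2.minAreaRect(W))
E
```

```text
rod & tray corners in view [[600.0, 183.0], [601.0, 197.0], [603.0, 216.0], [605.0, 247.0], [607.0, 270.0], [580.0, 185.0], [577.0, 131.0], [624.0, 132.0], [623.0, 185.0]]
bin lid [ 0.71199978 -0.3725421   0.38726494]
[[0.609, -0.344], [0.692, -0.274], [0.711, -0.272], [0.683, -0.462]]
[[0.588, -0.318], [0.665, -0.255], [0.682, -0.252], [0.656, -0.426]]
[  12    9   74   51 3687] ((0.4813254475593567, -0.3555680513381958), (0.13133029639720917, 0.0901651680469513), 15.815808296203613)
```

```bash
cat >> h.py <<'E'
def tray(z,n,a=.08,tx=-.008,tyy=-.015):
    th=np.radians(15.7);X=np.array([np.cos(th),np.sin(th),0]);Y=np.array([-np.sin(th),np.cos(th),0])
    zz=np.array([0,0,-1.])*np.cos(a)+Y*np.sin(a);R=np.c_[np.cross(-X,zz),-X,zz]
    C=np.array([.480,-.3545,0])+tx*X+tyy*Y;p=C-R@np.array([-.0003,.0147,0.0042]);p[2]=z
    print('target',p.round(4));plan(p,R,n)
E
python3 - <<'E'
from h import *
tray(.24,12)
E
```

```text
target [ 0.4907 -0.3677  0.24  ]
12 rows of [0.004, 0.0047, 0.0734, 0.0002, -0.0036, 0.0001]
```

Call:
servo_tool --pt "0.016 0.018 0 0 -0.0144 0" --pt "0.016 0.018 0 0 -0.0144 0" --pt "0.016 0.018 0 0 -0.0144 0" --pt "0 0.002 0.08 0 0 0" --pt "0 0 0.08 0 0 0" --pt "0 0 0.08 0 0 0" --pt "0 0 0.08 0 0 0" --pt "0 0 0.08 0 0 0" --pt "0 0 0.08 0 0 0"

```text
time_s: 13.95
tcp_pos: [0.49, -0.3652, 0.3402]
tcp_rot: [[0.272, -0.962, -0.025], [-0.959, -0.273, 0.077], [-0.081, 0.003, -0.997]]
force: [0.1, -0.4, -0.7]
finger_gap: 0.0339
gripper_force: 25.0
```

```bash
python3 - <<'E'
from h import *
st();tray(.18,8)
E
```

```text
13.95 [ 0.49   -0.3652  0.3402] [[0.272, -0.962, -0.025], [-0.959, -0.273, 0.077], [-0.081, 0.003, -0.997]] gap 0.0339 J [-0.24  0.65  1.34  1.56 -0.64  1.52 -1.73] F [ 0.1 -0.4 -0.7]
target [ 0.4907 -0.3677  0.18  ]
8 rows of [0.0078, -0.0001, 0.0797, 0.0002, 0.0001, 0.0001]
```

Call:
servo_tool --pt "0.008 0 0.06 0 0 0" --pt "0.008 0 0.06 0 0 0" --pt "0.008 0 0.06 0 0 0" --pt "0.008 0 0.06 0 0 0" --pt "0.008 0 0.06 0 0 0"

```text
time_s: 14.45
tcp_pos: [0.4906, -0.3691, 0.2645]
tcp_rot: [[0.269, -0.963, -0.025], [-0.96, -0.27, 0.078], [-0.082, 0.003, -0.997]]
force: [-0.2, -0.2, -0.5]
finger_gap: 0.0338
gripper_force: 25.0
```

Call:
servo_tool --pt "0.006 0 0.06 0 0 0" --pt "0.006 0 0.06 0 0 0" --pt "0.006 0 0.06 0 0 0" --pt "0.006 0 0.06 0 0 0" --pt "0 0 0 0 0 0"

```text
time_s: 14.95
tcp_pos: [0.4901, -0.3689, 0.203]
tcp_rot: [[0.269, -0.963, -0.028], [-0.959, -0.27, 0.08], [-0.084, 0.005, -0.996]]
force: [0.0, 1.0, -0.1]
finger_gap: 0.0337
gripper_force: 25.0
```

```bash
python3 - <<'E'
from h import *
st();tray(.08,8);tray(.0185,10)
E
```

```text
14.95 [ 0.4901 -0.3689  0.203 ] [[0.269, -0.963, -0.028], [-0.959, -0.27, 0.08], [-0.084, 0.005, -0.996]] gap 0.0337 J [-0.18  0.76  1.22  1.72 -0.76  1.3  -1.63] F [ 0.   1.  -0.1]
target [ 0.4907 -0.3677  0.08  ]
8 rows of [0.0046, -0.0006, 0.0613, 0.0003, 0.0003, -0.0]
target [ 0.4907 -0.3677  0.0185]
10 rows of [0.0057, -0.0006, 0.0736, 0.0003, 0.0002, -0.0]
```

Call:
servo_tool --pt "0.004 0 0.05 0 0 0" --pt "0.004 0 0.05 0 0 0" --pt "0.004 0 0.05 0 0 0" --pt "0.004 0 0.05 0 0 0" --pt "0.004 0 0.05 0 0 0"

```text
time_s: 15.45
tcp_pos: [0.4904, -0.3697, 0.1415]
tcp_rot: [[0.269, -0.963, -0.026], [-0.96, -0.27, 0.078], [-0.082, 0.004, -0.997]]
force: [-0.1, 0.4, -0.4]
finger_gap: 0.0335
gripper_force: 25.0
```

Call:
servo_tool --pt "0.004 0 0.05 0 0 0" --pt "0.004 0 0.05 0 0 0" --pt "0.004 0 0.05 0 0 0" --pt "0.004 0 0.05 0 0 0" --pt "0 0 0 0 0 0"

```text
time_s: 15.95
tcp_pos: [0.4896, -0.3689, 0.0905]
tcp_rot: [[0.269, -0.963, -0.028], [-0.959, -0.27, 0.08], [-0.084, 0.005, -0.996]]
force: [-0.3, -0.0, -0.3]
finger_gap: 0.0337
gripper_force: 25.0
```

```bash
python3 - <<'E'
from h import *
st();tray(.0185,10)
E
```

```text
15.95 [ 0.4896 -0.3689  0.0905] [[0.269, -0.963, -0.028], [-0.959, -0.27, 0.08], [-0.084, 0.005, -0.996]] gap 0.0337 J [-0.12  0.87  1.09  1.81 -0.88  1.14 -1.55] F [-0.3 -0.  -0.3]
target [ 0.4907 -0.3677  0.0185]
10 rows of [0.002, -0.0006, 0.0287, 0.0003, 0.0002, -0.0]
```

Call:
servo_tool --pt "0.002 0 0.04 0 0 0" --pt "0.002 0 0.04 0 0 0" --pt "0.002 0 0.04 0 0 0" --pt "0.002 0 0.04 0 0 0" --pt "0.002 0 0.04 0 0 0" --pt "0.002 0 0.03 0 0 0" --pt "0.002 0 0.03 0 0 0" --pt "0 0 0 0 0 0"

```text
time_s: 16.75
tcp_pos: [0.4891, -0.3677, 0.0263]
tcp_rot: [[0.269, -0.963, -0.027], [-0.96, -0.27, 0.079], [-0.083, 0.005, -0.997]]
force: [0.1, -0.2, 0.3]
finger_gap: 0.0335
gripper_force: 25.0
```

```bash
python3 - <<'E'
from h import *
st();tray(.0185,4)
E
```

```text
16.75 [ 0.4891 -0.3677  0.0263] [[0.269, -0.963, -0.027], [-0.96, -0.27, 0.079], [-0.083, 0.005, -0.997]] gap 0.0335 J [-0.08  0.94  1.01  1.84 -0.97  1.05 -1.5 ] F [ 0.1 -0.2  0.3]
target [ 0.4907 -0.3677  0.0185]
4 rows of [0.0011, -0.0015, 0.0078, 0.0006, 0.0004, -0.0001]
```

Call:
servo_tool --pt "0.001 -0.001 0.008 0 0 0" --pt "0.001 -0.001 0.008 0 0 0" --pt "0.001 -0.001 0.008 0 0 0" --pt "0.001 -0.001 0.007 0 0 0" --pt "0 0 0 0 0 0" --pt "0 0 0 0 0 0"

```text
time_s: 17.35
tcp_pos: [0.4905, -0.3682, 0.0196]
tcp_rot: [[0.269, -0.963, -0.026], [-0.96, -0.27, 0.078], [-0.082, 0.004, -0.997]]
force: [0.1, 0.9, -0.3]
finger_gap: 0.0336
gripper_force: 25.0
```

```bash
python3 - <<'E'
from h import *
st();tray(.0185,4)
E
```

```text
17.35 [ 0.4905 -0.3682  0.0196] [[0.269, -0.963, -0.026], [-0.96, -0.27, 0.078], [-0.082, 0.004, -0.997]] gap 0.0336 J [-0.08  0.95  1.    1.84 -0.98  1.04 -1.49] F [ 0.1  0.9 -0.3]
target [ 0.4907 -0.3677  0.0185]
4 rows of [-0.0003, -0.0003, 0.0012, 0.0004, 0.0002, -0.0001]
```

Call:
servo_tool --pt "0 0 0.004 0 0 0" --pt "0 0 0.004 0 0 0" --pt "0 0 0 0 0 0"

```text
time_s: 17.65
tcp_pos: [0.4904, -0.3679, 0.0175]
tcp_rot: [[0.269, -0.963, -0.026], [-0.96, -0.27, 0.078], [-0.082, 0.004, -0.997]]
force: [-0.4, 0.1, 0.1]
finger_gap: 0.0336
gripper_force: 25.0
```

Call:
servo_tool --pt "0 0 0.002 0 0.0075 0" --pt "0 0 0.002 0 0.0075 0" --pt "0 0 0 0 0 0"

```text
time_s: 17.95
tcp_pos: [0.4905, -0.3672, 0.0164]
tcp_rot: [[0.27, -0.963, -0.018], [-0.961, -0.271, 0.049], [-0.052, 0.004, -0.999]]
force: [0.1, 0.3, -1.0]
finger_gap: 0.0338
gripper_force: 25.0
```

Release by opening modestly.

Call:
servo_tool --pt "0 0 0 0 0 0" --pt "0 0 0 0 0 0" --pt "0 0 0 0 0 0" --pt "0 0 0 0 0 0" --pt "0 0 0 0 0 0" --hand -0.25

```text
time_s: 18.45
tcp_pos: [0.4905, -0.3681, 0.0167]
tcp_rot: [[0.27, -0.963, -0.017], [-0.962, -0.27, 0.049], [-0.052, 0.004, -0.999]]
force: [-0.1, -0.4, -0.2]
finger_gap: 0.0551
gripper_force: 0.0
```

Call:
servo_tool --pt "0 0 -0.01 0 0 0" --pt "0 0 -0.02 0 0 0" --pt "0 0 -0.03 0 0 0" --pt "0 0 -0.05 0 0 0" --pt "0 0 -0.05 0 0 0" --pt "0 0 -0.06 0 0 0" --pt "0 0 -0.06 0 0 0" --pt "0 0 -0.06 0 0 0" --pt "0 0 -0.06 0 0 0" --pt "0 0 0 0 0 0"

```text
time_s: 19.45
tcp_pos: [0.493, -0.374, 0.119]
tcp_rot: [[0.27, -0.963, -0.015], [-0.962, -0.27, 0.047], [-0.049, 0.002, -0.999]]
force: [0.0, -0.4, 0.8]
finger_gap: 0.0548
gripper_force: 0.0
```

```bash
python3 - <<'E'
from h import *
st()
w=cam('wrist');t=cam('top')
a=np.hstack([cv2.resize(w['img'][60:300,170:470],(450,360)),cv2.resize(t['img'][180:280,350:450],(330,360))])
cv2.imwrite('pics/v4.png',a[:,:,::-1])
E
```

```text
19.45 [ 0.493 -0.374  0.119] [[0.27, -0.963, -0.015], [-0.962, -0.27, 0.047], [-0.049, 0.002, -0.999]] gap 0.0548 J [-0.15  0.84  1.14  1.8  -0.86  1.14 -1.57] F [ 0.  -0.4  0.8]
```

View pics/v4.png

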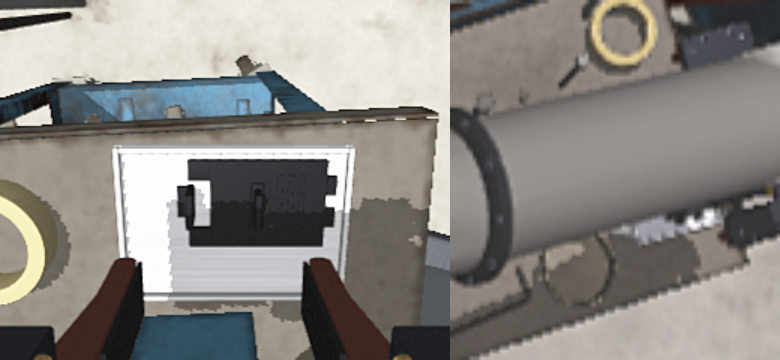

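The cover lies inside the tray with its tab (185,200) and rib (257,200) upward, clear of all the walls, and the tin and masking tape are undisturbed. I'll rise a little more and hand in.

Call:
servo_tool --pt "0 0 -0.06 0 0 0" --pt "0 0 -0.06 0 0 0" --pt "0 0 -0.06 0 0 0" --pt "0 0 -0.06 0 0 0" --pt "0 0 -0.06 0 0 0" --pt "0 0 -0.06 0 0 0" --pt "0 0 0 0 0 0" --pt "0 0 0 0 0 0"

```text
time_s: 20.35
tcp_pos: [0.4939, -0.3772, 0.2065]
tcp_rot: [[0.27, -0.963, -0.017], [-0.961, -0.271, 0.049], [-0.052, 0.003, -0.999]]
force: [0.1, -0.3, -0.9]
finger_gap: 0.0549
gripper_force: 0.0
```

```bash
python3 -c "
from h import *
st();print(workorder.hand_in())"
```

```text
20.35 [ 0.4939 -0.3772  0.2065] [[0.27, -0.963, -0.017], [-0.961, -0.271, 0.049], [-0.052, 0.003, -0.999]] gap 0.0549 J [-0.19  0.76  1.23  1.72 -0.76  1.28 -1.63] F [ 0.1 -0.3 -0.9]
the job is handed in; nothing more can be done
None
```

The cover is off the tester and lies flat in the parts tray, tab and rib upward; the job was handed in at 20.4 s with the arm clear and nothing beside the work touched that I could see.

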